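# Find the slot that is in gauge with a stepped feeler blade

## Robot

A 6-joint arm with a two-finger parallel gripper is mounted at the origin on a cart in front of the work surface, level with it; the furniture and walls round the work are solid. World frame = base frame: x ahead of the robot, y to its left, z up, the work surface at z = 0. Lengths are in m, angles in degrees, forces in N, time in s.
With the tool pointing down it reaches from about 0.4 to 0.825 m from the base axis. Payload 7 kg.
Tool frame: the origin (TCP) lies midway between the tips of the shut fingers; the grasp point (between the pads) lies r.grasp_offset behind it (r.grasp_offset is the distance from the TCP to the grasp point, in m); x points along the fingers, z is the direction in which the jaws open and shut, and the axes are right-handed (so a half turn about x gives the same grasp; the last joint's range is limited). The gripper opens to 88 mm and grips with 3 to 60 N. Pads are 19 mm wide; open, the fingers measure 130 mm over their backs; the gripper's body (78 mm by 193 mm) begins 47 mm behind the grasp point.
Start: joints at [84.173, 20.546, 0.682, 0, -70.136, -16.507], TCP at [0.257, 0.624, 0.227] pointing down, gripper open.
Joint ranges: [-176.03, 176.03], [-82.01, 121.73], [-58.28, 71.71], [-173.87, 95.51], [-174.79, -0.11], [-173.66, 173.66]. Speed limits (degrees/s): [136.94, 136.94, 172.46, 180, 180, 180].

## Interface

Orientations are given as [roll, pitch, yaw] about the fixed x, y, z axes, in that order (R = Rz(yaw) Ry(pitch) Rx(roll)).
In Python, from plant import readout, vision, close_job, r gives the robot as it stands.
- The arm moves only by the shell command python3 -m handwheel 'ROWS' [OPENING] [FORCE]. ROWS is JSON, a list that holds one entry, the list of rows, each a list of 4 numbers: the shift along the world's x, y, z in units of 40 mm (1.0 is 40 mm), then the turn about the world's z in units of 5 degrees (1.0 is 5 degrees). In form: [[[tx, ty, tz, roll], ...]]. A call has 1 to 8 rows; each row shifts and turns the pose as measured when the row begins; what a row does not reach is not made up. A row lasts 1/10 s, in which the tool goes at most 50 mm and 8.59 degrees, less where a joint would pass 70% of its speed; a pose out of reach is approached as far as the arm can. A call is refused whole if a number of a shift passes 1 or a number of a turn 1, either way. A call with a gripper value outside its range is refused whole. OPENING is the finger opening in mm, from 0 to 87.6, set as the call begins (- or left out, the last holds). The fingers move at their own pace and stop on an object; FORCE is the grip in N (left out, the last holds). Time passes only in rows, so rows that do not move let the fingers close. It gives the time, the measured TCP pose, the force and the opening at its end, in the units of the state.
- readout.get_state(): the state, without advancing time (a new reading comes with each control period).
- vision.capture(name): name is "scene" or "top" or "wrist"; returns the picture (420x560x3 uint8, blue, green, red); there is no depth.
- vision.get_calibration(name): a dict with "intrinsics" (3x3 intrinsics, pixels), "dist" ([k1, k2, p1, p2, k3] as OpenCV has them; the pictures are not rectified), "pose" (4x4, takes a point from camera to world coordinates). Camera axes: x right, y up, looking along -z (the intrinsics and any distortion apply to the point x, -y, -z); pixel columns grow to the right and rows downward; lengths in m; the calibration is good to about 2 mm. A picture is of the moment at which its call begins: read the wrist's pose just before it. get_calibration takes no time and is no camera call; for the wrist camera it gives the pose at the moment of the call.
- close_job(): hands the job in, once; it reports no verdict.
The state is a dict: "time_s": time; "joints": joint angles; "qd": joint speeds; "joint_torque": joint torques, N m; "tcp_pos": TCP position; "eef_rot": TCP orientation; "contact_force": force on the tool from outside, world axes, zero at the start; "moment": the same for the moment, N m; "gripper_width": finger opening in m.
Only numpy, scipy, OpenCV 4.12 (cv2) and the standard library are available. Lean on these libraries where they do the work, as an engineer would, in place of code of your own. Each camera call takes 0.05 s, during which the arm holds its last target.

## Task

Take the stepped feeler gauge from its white parking block and find which one of the three slots of the stand is in gauge: in the good slot the thin end slides down against a light, even drag until the step of the blade sits on the jaws, while a worn slot lets it drop in past the step without drag and a pinched slot does not let the thin end in. Feel for it gently and never force the gauge, then leave it standing upright in the good slot, pushed down until its step is seated, and let go. Leave the other things on the bench where they are.

Things in the scene. Friction and masses are not known exactly. Their poses are not given: they have to be found in the camera images.
- gauge: Stepped steel feeler gauge with black handle, 102 mm tall, 0.12 kg, standing tip down. Origin: middle of the tip's lower edge; z up along the gauge, x its width, y its thickness. From the tip up: thin end 24 x 5 mm, 0 to 30 mm (lowest 6 mm taper from 2.4 to 5 mm thick); thick part 24 x 10 mm, 30 to 52 mm; flange 30 x 24 mm, 52 to 57 mm; handle above.
- gauge_grip (a point): Middle of the gauge's black handle, 82 mm above the tip, on the gauge's axis. The handle is 26 mm wide (x), 14 mm thick (y) and reaches from 57 to 102 mm above the tip; grip it across its 14 mm thickness from above.
- gauge_step (a point): The step where the thin end (5 mm) turns into the thick part (10 mm), on the gauge's axis, 30 mm above the tip. A flat ledge of 2.5 mm on either side (y).
- holder: Fixed white parking block on a grey foot, 70 x 66 mm, 35 mm high, with one slot that loosely holds the gauge's thin end (tip 6 mm above the bench). Origin under its centre, z up; the gauge's x and y lie along its x and y at the start. Lift the gauge straight up by 45 mm or more to clear it.
- stand: Fixed slot stand, grey plastic with aluminium top plate, 70 (x) by 166 mm (y), 70 mm high, on a dark 84 x 180 mm foot. Origin under its centre, z up. Three like openings 50 mm apart along y. Under each, two flat-topped rigid black jaws begin 10 mm below the top face. The gauge's thickness (y) goes along the stand's y. Pressing the gauge on it or its jaws with over 35 N counts as forcing.
- slot_1 (a point): Middle of the opening at +50 mm in the stand's y, on the top face (70 mm above the bench); axes as the stand's. All three openings are 34 mm (x) by 16 mm (y). The jaws' gap below may lie up to 2 mm off in y, so a tip can also stop on a jaw's edge of a good slot: shift 1 to 2 mm either way and feel again. One slot is good, one worn, one pinched; which is which is not measured and changes.
- slot_2 (a point): As slot_1, at the middle of the stand. Good slot: jaws 6.8 mm apart; from 9 mm below the jaws' edge down sprung leaves on both sides pinch the thin end, so sliding it down takes a steady 4 to 10 N, and the step stops on the jaws with the tip 40 mm below the top face. The leaves hold the gauge when let go.
- slot_3 (a point): As slot_1, at -50 mm in the stand's y. Pinched slot: jaws 2 mm apart, the tip stops at their edge, 10 mm below the top face. Worn slot: jaws 17 mm apart, no leaves, no drag; the gauge falls until its flange lies on the top plate, tip 52 mm below the top face.
- timer: Bystander: small white countdown timer, 62 x 62 x 19 mm, flat on the bench. Origin under its centre.
- small_bottle: Bystander: small brown bottle with a white cap, 34 mm across, 64 mm tall. Origin under its centre.
- tape: Bystander: roll of brown tape lying flat, 92 mm across, 48 mm high. Origin under its centre.

How it is judged (in metres and radians):
On the way:
1. the gauge is lifted clear of its parking block (z of gauge in the frame of holder above 0.04 m), for 0.1 s.
At the end, for the whole second after the job is handed in: The gauge stands released and at rest in one slot with its step seated on the jaws: its tip 36.5 to 43.5 mm below the stand's top face (which only the good slot can hold), within 7 mm of the middle of that slot's opening in x and y, upright within 0.08 rad (((x of gauge in the frame of slot_1 between -0.007 and 0.007 m and y of gauge in the frame of slot_1 between -0.007 and 0.007 m and z of gauge in the frame of slot_1 between -0.0435 and -0.0365 m) or (x of gauge in the frame of slot_2 between -0.007 and 0.007 m and y of gauge in the frame of slot_2 between -0.007 and 0.007 m and z of gauge in the frame of slot_2 between -0.0435 and -0.0365 m) or (x of gauge in the frame of slot_3 between -0.007 and 0.007 m and y of gauge in the frame of slot_3 between -0.007 and 0.007 m and z of gauge in the frame of slot_3 between -0.0435 and -0.0365 m)) and angle between gauge's own z axis and vertical below 0.08 rad and linear speed of gauge below 0.02 m/s and angular speed of gauge below 0.1 rad/s); the robot touches nothing.
It fails at once if the gauge was forced: it was pressed into or against the stand with more than 35 N (contact force between gauge and stand above 35 N or contact force between gauge and jaw_a above 35 N or contact force between gauge and jaw_b above 35 N or contact force between gauge and jaw_c above 35 N).
It fails at once if a bystander (timer, small bottle or tape roll) was moved by more than 30 mm (distance of any of timer, small_bottle, tape from where it was at the start of the episode above 0.03 m).
It also fails if it takes over 61 s, if anything falls off the work surface, if the arm or the gripper's body presses on something with over 40 N, if the wrist force passes 120 N, or if a joint passes its speed limit or range.

## Working session

There is one attempt and no reset: what is moved stays moved. The work goes in short steps, Python scripts to look and compute and a shell command to move; the robot and the scene stay as the last step left them, time stands still between calls to the robot, and variables do not carry over. Pictures are saved under pics/ and viewed, and the job is handed in when it is done.

```bash
mkdir -p pics; ls; python3 - <<'E'
from plant import readout, vision, r
import cv2
print(readout.get_state(), r.grasp_offset)
for n in ("scene","top","wrist"):
    c=vision.get_calibration(n); print(n,c)
    cv2.imwrite(f"pics/{n}0.png",vision.capture(n))
E
```

```text
pics
{'time_s': 0.0, 'joints': array([ 8.41721696e+01,  2.05915446e+01,  6.32779348e-01, -1.86704304e-02,
       -7.01352399e+01, -1.65070867e+01]), 'qd': array([ 0.00521604, -0.1059681 , -0.06055497,  0.1004937 , -0.0153748 ,
        0.01581202]), 'joint_torque': array([ 4.19389371e-04, -5.82715809e+01,  2.93070495e+01,  6.99703753e+00,
        6.97188894e-03, -1.59509377e-04]), 'tcp_pos': array([0.2563589 , 0.62389277, 0.22561845]), 'eef_rot': array([   5.93282536,   89.90436986, -106.40845031]), 'contact_force': array([ 0.71032704, -0.35859454, -0.22877568]), 'moment': array([-0.01290036,  0.05196347,  0.04696245]), 'gripper_width': 0.08734866621144685} 0.0188
scene {'intrinsics': array([[384.58299609,   0.        , 274.94468764],
       [  0.        , 384.58299609, 207.89614616],
       [  0.        ,   0.        ,   1.        ]]), 'dist': array([0.02202308, 0.        , 0.        , 0.        , 0.        ]), 'pose': array([[-8.98208564e-01,  3.37790854e-01, -2.81280492e-01,
         3.31285455e-01],
       [-4.39569115e-01, -6.91120403e-01,  5.73699906e-01,
         4.94441533e-01
[... 491 characters left out ...]
683489],
       [-0.99952089,  0.03067683, -0.00411412,  0.00992938],
       [ 0.00203478,  0.19776051,  0.98024826,  0.91789154],
       [ 0.        ,  0.        ,  0.        ,  1.        ]])}
wrist {'intrinsics': array([[303.51540481,   0.        , 280.99408423],
       [  0.        , 303.51540481, 207.38676117],
       [  0.        ,   0.        ,   1.        ]]), 'dist': array([-0.0689978,  0.       ,  0.       ,  0.       ,  0.       ]), 'pose': array([[-0.3804008 ,  0.88081007,  0.28190219,  0.33324433],
       [-0.92482013, -0.36286445, -0.11418019,  0.59303951],
       [ 0.00172122, -0.30414306,  0.95262481,  0.38443069],
       [ 0.        ,  0.        ,  0.        ,  1.        ]])}
```

View pics/scene0.png

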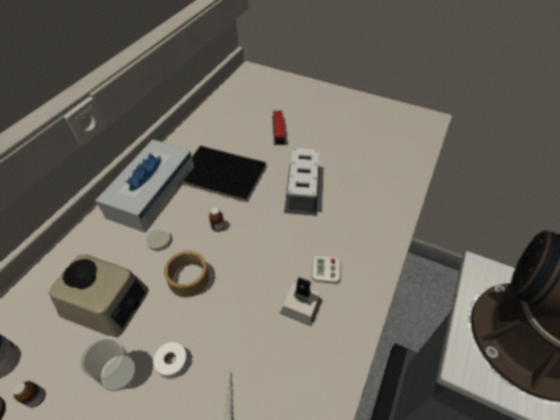

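View pics/top0.png

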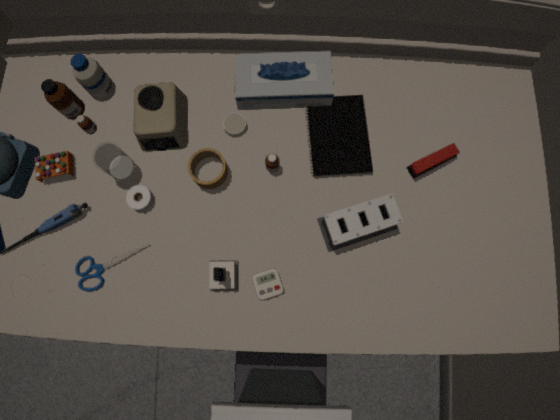

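View pics/wrist0.png

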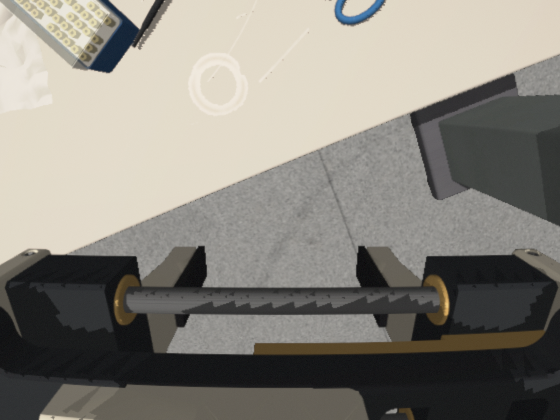

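The top view shows the holder with the gauge at about (222,275), the timer at (268,285), the stand at (362,222) with three slots, and the tape and bottle further away. I'll take crops for detail.

```bash
cat > h.py <<'E'
import numpy as np, cv2
from plant import vision
def ray(cal,uv):
    K=cal["intrinsics"];P=np.array(cal["pose"])
    n=cv2.undistortPoints(np.array(uv,float).reshape(-1,1,2),K,cal["dist"]).reshape(-1,2)
    d=np.c_[n[:,0],-n[:,1],-np.ones(len(n))]@P[:3,:3].T
    return P[:3,3],d
def onz(cal,uv,z):
    o,d=ray(cal,uv); return o+d*((z-o[2])/d[:,2])[:,None]
def proj(cal,X):
    P=np.array(cal["pose"]);c=(np.atleast_2d(X)-P[:3,3])@P[:3,:3]
    c=c*[1,-1,-1]
    return cv2.projectPoints(c,np.zeros(3),np.zeros(3),cal["intrinsics"],cal["dist"])[0].reshape(-1,2)
E
python3 - <<'E'
import cv2
t=cv2.imread("pics/top0.png")
a=cv2.resize(t[245:310,195:295],None,fx=7,fy=7,interpolation=cv2.INTER_CUBIC)
cv2.imwrite("pics/ta.png",a)
a=cv2.resize(t[185:255,310:410],None,fx=7,fy=7,interpolation=cv2.INTER_CUBIC)
cv2.imwrite("pics/tb.png",a)
E
```

```text
(no output)
```

View pics/ta.png

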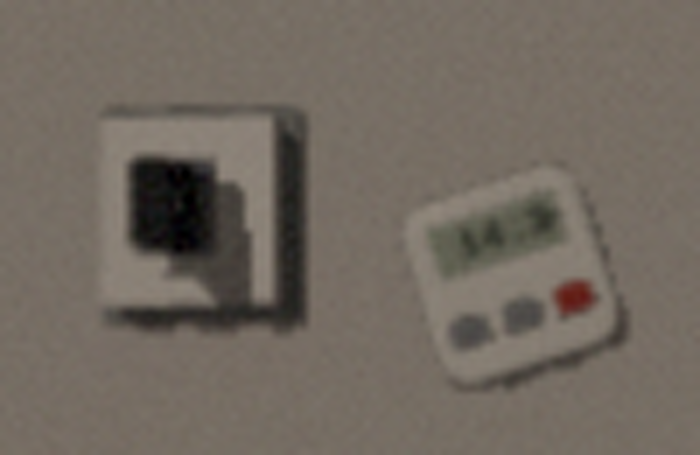

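View pics/tb.png

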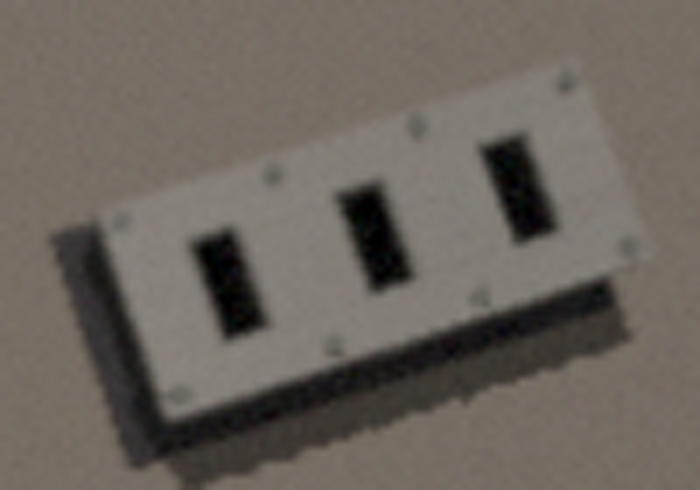

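The crops show the holder top face clearly at about (101..275, 112..305)/7, with the dark handle on it. The three slot openings are at about (230,284), (375,238) and (518,190)/7. Next I'll measure these.

```bash
python3 - <<'E'
import cv2,numpy as np
from h import *
cal=vision.get_calibration("top")
t=cv2.imread("pics/top0.png"); g=cv2.cvtColor(t,cv2.COLOR_BGR2GRAY)
S=8
x0,y0=310,185
c=cv2.resize(g[185:255,310:410],None,fx=S,fy=S,interpolation=cv2.INTER_CUBIC)
cs,_=cv2.findContours((c<55).astype(np.uint8),cv2.RETR_LIST,cv2.CHAIN_APPROX_NONE)
pts=[]
for k in cs:
    if cv2.contourArea(k)<1500: continue
    m=cv2.moments(k);u=(m['m10']/m['m00'],m['m01']/m['m00'])
    R=cv2.minAreaRect(k)
    uv=[(R[0][0]+.5)/S-.5+x0,(R[0][1]+.5)/S-.5+y0]
    print(cv2.contourArea(k)/S/S,np.array(R[1])/S,R[2],uv,onz(cal,[uv],.07))
c=t[185:255,310:410]
print(onz(cal,[[224,276],[268,285]],0.0))
# holder top
w=cv2.resize(g[245:310,195:250],None,fx=S,fy=S,interpolation=cv2.INTER_CUBIC)
print(w[::40,::40])
s=cv2.imread("pics/scene0.png")
cv2.imwrite("pics/sa.png",cv2.resize(s[245:335,260:360],None,fx=6,fy=6,interpolation=cv2.INTER_CUBIC))
E
```

```text
80.1875 [14.36044693  6.05566168] 70.94229125976562 [342.2416229248047, 225.22903442382812] [[ 0.55930263 -0.12283799  0.07      ]]
502.1875 [78.56768036 32.36523819] 5.47736930847168 [356.8832664489746, 237.3244171142578] [[ 0.53317898 -0.15544445  0.07      ]]
79.5 [14.39605999  5.99835777] 69.44395446777344 [363.20633697509766, 218.44606018066406] [[ 0.57604145 -0.169938    0.07      ]]
79.125 [14.29364967  6.02761889] 69.44395446777344 [383.7260284423828, 211.5402374267578] [[ 0.59323103 -0.21676174  0.07      ]]
[[0.44165364 0.14320483 0.        ]
 [0.42436743 0.03921417 0.        ]]
[[115 113 112 113 111 109 113 111 112 111 115]
 [110 112 111 111 111 112 112 113 113 111 110]
 [110 112 113 112 111 112 110 112 113 111 111]
 [110 113 111 106 101  91  95  99  95 112 113]
 [110 112 111 126 131 132 131 131  52 112 114]
 [109 110 112 127  20   7  45 134  53 112 112]
 [112 112 111 127  23  21  35 105  55 111 111]
 [111 110 113 125  53   6  37  63  55 111 110]
 [109 112 112 130 129 115  67  66  57 112 110]
 [109 109 112  89  41  39  42  40  44 112 110]
 [110 113 111 110 111 111 110 111 112 112 110]
 [111 110 109 112 110 108 112 110 112 111 110]
 [110 112 110 110 111 112 110 109 110 111 111]]
```

View pics/sa.png

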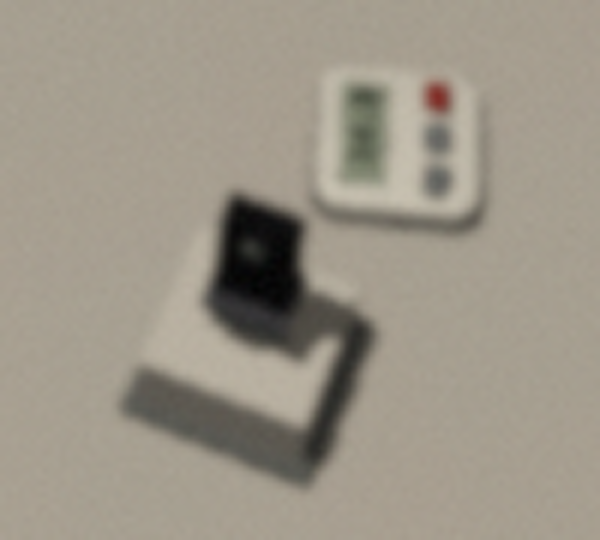

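The scene crop shows the handle's wide face toward that camera. The stand spacing comes out at 50 mm with yaw 19.8°. Next I'll work out the gauge pose and the approach.

```bash
cat >> h.py <<'E'
from scipy.spatial.transform import Rotation as Ro
from plant import readout
def st():
    s=readout.get_state(); R=Ro.from_euler('xyz',s['eef_rot'],degrees=True).as_matrix()
    z=R[:,2]; yaw=np.degrees(np.arctan2(z[1],z[0]))
    print('t',round(s['time_s'],2),'tcp',np.round(s['tcp_pos'],4),'jawaxis',round(yaw,2),'x',np.round(R[:,0],3),'F',np.round(s['contact_force'],2),'w',round(s['gripper_width']*1e3,1),'J',np.round(s['joints'],1))
    return s
E
python3 - <<'E'
from h import *
st()
cs=vision.get_calibration("scene");ct=vision.get_calibration("top")
print("handle top edge scene",onz(cs,[[260+235/6,245+195/6],[260+302/6,245+217/6]],.108))
H=onz(ct,[[195+101/7,245+113/7],[195+275/7,245+113/7],[195+275/7,245+306/7],[195+101/7,245+306/7]],.035)
print("holder",H,H.mean(0))
E
```

```text
t 0.15 tcp [0.2564 0.624  0.2258] jawaxis -112.34 x [-0.    -0.001 -1.   ] F [-0.01 -0.26 -0.25] w 87.9 J [ 84.2  20.6   0.6  -0.  -70.1 -16.5]
handle top edge scene [[0.45303234 0.14008039 0.108     ]
 [0.43059082 0.13793048 0.108     ]]
holder [[0.4729436  0.17325255 0.035     ]
 [0.47496457 0.11654191 0.035     ]
 [0.4132327  0.1134389  0.035     ]
 [0.41110161 0.1695097  0.035     ]] [0.44306062 0.14318577 0.035     ]
```

```bash
python3 -m handwheel '[[[0.39,-1,0,0.42],[0.39,-1,0,0.42],[0.39,-1,0,0.42],[0.39,-1,0,0.42],[0.39,-1,0,0.42],[0.39,-1,0,0.42],[0.39,-1,0,0.42],[0.39,-1,0,0.42]]]' 60 10
python3 -c "
from h import *
st()"
```

```text
time_s: 0.95
tcp_pos: [0.381, 0.295, 0.2211]
eef_rot: [2.1, 89.6, -92.4]
contact_force: [0.6, 0.2, -1.0]
gripper_width: 0.06
t 0.95 tcp [0.381  0.295  0.2211] jawaxis -94.54 x [-0.    -0.007 -1.   ] F [ 0.59  0.19 -0.97] w 60.0 J [ 61.3   2.5 -23.3   0.2 -64.6  24. ]
```

```bash
python3 -m handwheel '[[[0.39,-0.95,0.1,0.3],[0.39,-0.95,0.1,0.3],[0.39,-0.95,0.1,0.3],[0.3,-0.7,0.1,0.3],[0,0,0,0]]]'
python3 - <<'E'
from h import *
st()
c=vision.get_calibration("wrist")
im=vision.capture("wrist"); cv2.imwrite("pics/w1.png",im)
print(c['pose'].round(4).tolist())
import pickle; pickle.dump(c,open("w1.pkl","wb"))
E
```

```text
time_s: 1.45
tcp_pos: [0.4407, 0.1423, 0.2379]
eef_rot: [2.6, 89.6, -85.8]
contact_force: [0.8, 0.6, 0.2]
gripper_width: 0.0599
t 1.45 tcp [0.4407 0.1423 0.2379] jawaxis -88.36 x [ 0.    -0.007 -1.   ] F [0.78 0.6  0.18] w 59.9 J [ 42.6  -0.3 -23.9   0.3 -66.6  48.9]
[[0.0283, 0.9523, 0.3038, 0.5236], [-0.9996, 0.0249, 0.0149, 0.1461], [0.0066, -0.3041, 0.9526, 0.3966], [0.0, 0.0, 0.0, 1.0]]
```

View pics/w1.png

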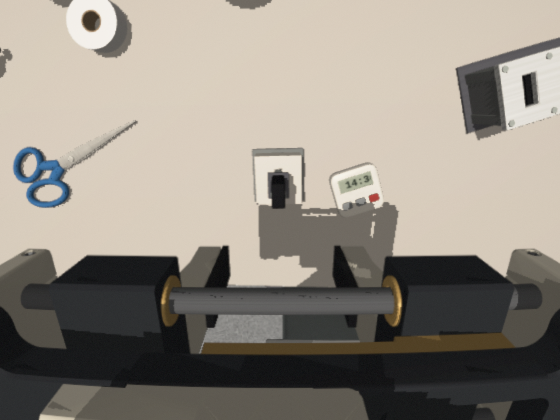

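The wrist view shows the handle at (279,190) with its width running vertically, and the holder top at (253–305, 149–205). I'll crop in on it.

```bash
python3 - <<'E'
import cv2
t=cv2.imread("pics/w1.png")
cv2.imwrite("pics/w1a.png",cv2.resize(t[140:220,240:320],None,fx=7,fy=7,interpolation=cv2.INTER_CUBIC))
E
```

```text
(no output)
```

View pics/w1a.png

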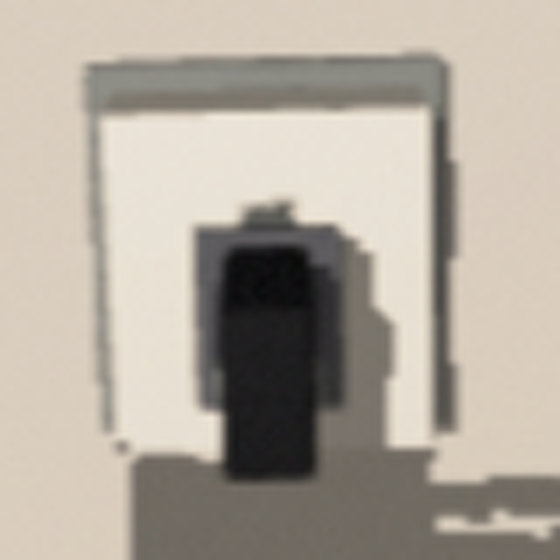

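```bash
python3 - <<'E'
from h import *
import pickle
c=pickle.load(open("w1.pkl","rb"))
def q(L,z):
    p=onz(c,[[(u+.5)/7-.5+240,(v+.5)/7-.5+140] for u,v in L],z); print(p.round(4)[:,:2].tolist(),'mean',p.mean(0).round(4))
    e=p[0]-p[3]; f=p[1]-p[2]; print('yaw',np.degrees(np.arctan2((e+f)[1],(e+f)[0])))
q([(225,308),(312,308),(316,478),(228,478)],.108)
q([(195,228),(343,228),(343,408),(207,408)],.063)
q([(98,110),(433,104),(437,447),(115,450)],.035)
E
```

```text
[[0.4557, 0.1513], [0.456, 0.1392], [0.4312, 0.1378], [0.4309, 0.1504]] mean [0.4435 0.1447 0.108 ]
yaw 2.600367360360664
[[0.458, 0.1571], [0.4587, 0.1336], [0.4289, 0.1325], [0.4283, 0.1547]] mean [0.4435 0.1445 0.063 ]
yaw 3.3394936851810995
[[0.4724, 0.1748], [0.475, 0.118], [0.4142, 0.1144], [0.4121, 0.1717]] mean [0.4434 0.1447 0.035 ]
yaw 3.2023963313522406
```

```bash
python3 -m handwheel '[[[0.07,0.06,-0.8,0.28],[0,0,-0.8,0],[0,0,-0.8,0],[0,0,-0.8,0],[0,0,-0.5,0],[0,0,0,0]]]' 50 10
python3 -c "
from h import *
st()"
```

```text
time_s: 2.1
tcp_pos: [0.4421, 0.149, 0.0855]
eef_rot: [44.2, 89.7, -42.8]
contact_force: [0.2, 0.2, -0.1]
gripper_width: 0.0501
t 2.1 tcp [0.4421 0.149  0.0855] jawaxis -86.99 x [ 0.003 -0.003 -1.   ] F [ 0.22  0.16 -0.11] w 50.1 J [ 43.1   9.3 -36.    0.4 -44.6  49.6]
```

```bash
python3 -m handwheel '[[[0.03,-0.11,-0.2,0],[0,0,-0.14,0],[0,0,0,0]]]' 50 10
python3 -c "
from h import *
st()"
```

```text
time_s: 2.4
tcp_pos: [0.4441, 0.1462, 0.0726]
eef_rot: [62.7, 89.7, -24.2]
contact_force: [-0.4, -0.2, -0.6]
gripper_width: 0.0498
t 2.4 tcp [0.4441 0.1462 0.0726] jawaxis -86.88 x [ 0.005 -0.002 -1.   ] F [-0.42 -0.22 -0.65] w 49.8 J [ 42.7  10.5 -36.8   0.4 -42.6  50.1]
```

```bash
python3 -m handwheel '[[[0,-0.04,0,0],[0,0,0,0],[0,0,0,0]]]' 
python3 -c "
from h import *
st()"
python3 -m handwheel '[[[0,0,0,0],[0,0,0,0],[0,0,0,0],[0,0,0,0],[0,0,0,0],[0,0,0,0]]]' 0 25
python3 -c "
from h import *
st()"
```

```text
time_s: 2.7
tcp_pos: [0.4452, 0.1454, 0.0744]
eef_rot: [86.7, 89.6, -0.2]
contact_force: [-0.1, -0.9, -0.7]
gripper_width: 0.0504
t 2.7 tcp [0.4452 0.1454 0.0744] jawaxis -86.88 x [ 0.008 -0.    -1.   ] F [-0.14 -0.93 -0.73] w 50.4 J [ 42.5  10.3 -36.8   0.4 -42.6  50.3]
time_s: 3.3
tcp_pos: [0.4457, 0.1457, 0.0753]
eef_rot: [94.7, 89.5, 7.8]
contact_force: [-0.4, 0.3, 1.1]
gripper_width: 0.0139
t 3.3 tcp [0.4457 0.1457 0.0753] jawaxis -86.89 x [ 0.009  0.001 -1.   ] F [-0.4   0.3   1.11] w 13.9 J [ 42.5  10.2 -36.7   0.4 -42.6  50.3]
```

```bash
python3 -m handwheel '[[[0,0,0.3,0],[0,0,0.4,0],[0,0,0.5,0],[0,0,0.5,0],[0,0,0.5,0],[0,0,0.5,0],[0,0,0.3,0],[0,0,0,0]]]'
python3 - <<'E'
from h import *
st()
c=vision.get_calibration("wrist")
cv2.imwrite("pics/w2.png",vision.capture("wrist"))
cv2.imwrite("pics/s2.png",vision.capture("scene"))
E
```

```text
time_s: 4.1
tcp_pos: [0.4432, 0.144, 0.1972]
eef_rot: [60.5, 89.7, -26.5]
contact_force: [-0.1, 0.3, -2.6]
gripper_width: 0.0137
t 4.1 tcp [0.4432 0.144  0.1972] jawaxis -86.95 x [ 0.004 -0.002 -1.   ] F [-0.12  0.28 -2.64] w 13.7 J [ 42.5   1.7 -27.4   0.3 -60.8  50.4]
```

View pics/w2.png

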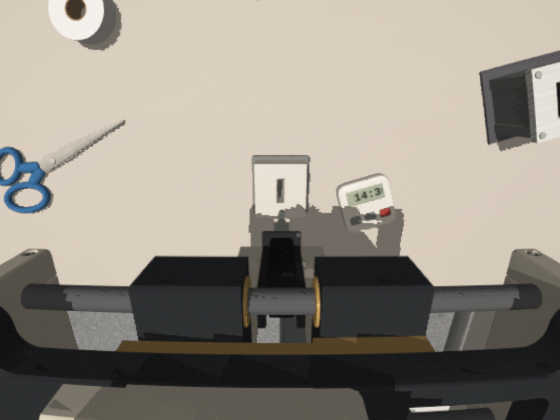

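View pics/s2.png

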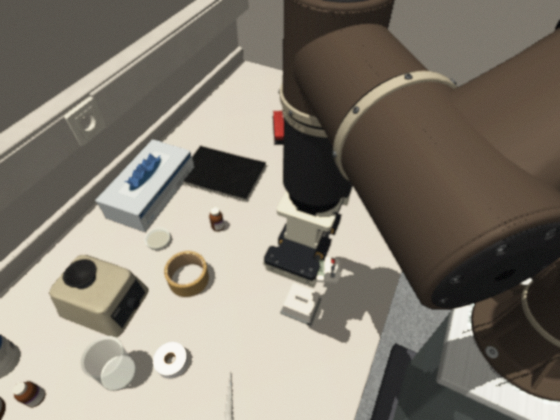

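The holder slot is empty and the gauge is in the grip, which clears the lift criterion. Next I move over to the stand.

```bash
python3 -m handwheel '[[[0.33,-0.8,0,0.36],[0.33,-0.8,0,0.36],[0.33,-0.8,0,0.36],[0.33,-0.8,0,0.36],[0.33,-0.8,0,0.36],[0.33,-0.8,0,0.36],[0.33,-0.8,0,0.36],[0.33,-0.8,0,0.36]]]'
python3 -c "
from h import *
st()"
```

```text
time_s: 5.0
tcp_pos: [0.5449, -0.1195, 0.1848]
eef_rot: [-80.7, 89.2, -152.3]
contact_force: [1.1, 1.0, -1.3]
gripper_width: 0.0137
t 5.0 tcp [ 0.5449 -0.1195  0.1848] jawaxis -71.6 x [-0.012 -0.006 -1.   ] F [ 1.14  0.98 -1.32] w 13.7 J [  7.9  11.8 -17.4   0.3 -61.6 100.3]
```

```bash
python3 -m handwheel '[[[0,0,0.3,0.25],[0,0,0,0],[0,0,0,0]]]'
python3 - <<'E'
from h import *
st()
c=vision.get_calibration("wrist")
cv2.imwrite("pics/w3.png",vision.capture("wrist"))
import pickle; pickle.dump(c,open("w3.pkl","wb"))
cv2.imwrite("pics/t3.png",vision.capture("top"))
E
```

```text
time_s: 5.3
tcp_pos: [0.5435, -0.1231, 0.1917]
eef_rot: [-90.6, 88.8, -161.2]
contact_force: [-0.9, -0.8, -1.6]
gripper_width: 0.0135
t 5.3 tcp [ 0.5435 -0.1231  0.1917] jawaxis -70.61 x [-0.02  -0.007 -1.   ] F [-0.88 -0.83 -1.62] w 13.5 J [  7.5  11.7 -16.6   0.3 -63.  101.7]
```

View pics/w3.png

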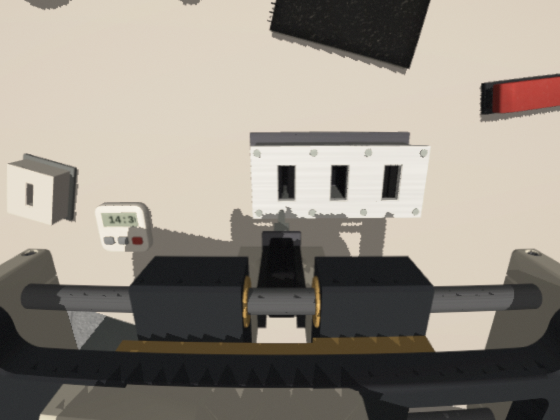

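View pics/t3.png

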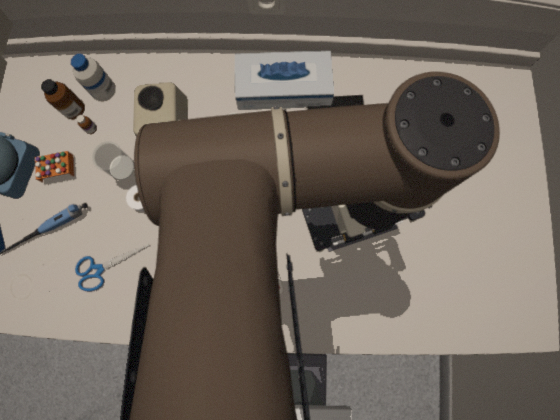

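The wrist view shows the three openings at (287,182), (339,182) and (391,182). I'll crop in and measure them.

```bash
python3 - <<'E'
from h import *
import pickle
c=pickle.load(open("w3.pkl","rb"))
t=cv2.imread("pics/w3.png");g=cv2.cvtColor(t,cv2.COLOR_BGR2GRAY)
x0,y0,S=245,130,4
a=cv2.resize(t[130:225,245:435],None,fx=4,fy=4,interpolation=cv2.INTER_CUBIC);cv2.imwrite("pics/w3a.png",a)
b=cv2.resize(g[130:225,245:435],None,fx=4,fy=4,interpolation=cv2.INTER_CUBIC)
cs,_=cv2.findContours((b<130).astype(np.uint8),cv2.RETR_LIST,cv2.CHAIN_APPROX_NONE)
for k in cs:
    if not 1500<cv2.contourArea(k)<20000: continue
    R=cv2.minAreaRect(k); B=cv2.boxPoints(R)
    uv=(B+.5)/S-.5+[x0,y0]
    p=onz(c,uv,.07)
    print(p.mean(0).round(4),[round(float(np.linalg.norm(p[i]-p[i-1])),4) for i in (1,2)],R[2], cv2.boundingRect(k))
E
```

```text
[ 0.5376 -0.1606  0.07  ] [0.1372, 0.018] 90.0 (0, 311, 563, 69)
[ 0.56   -0.1221  0.07  ] [0.0155, 0.033] 90.0 (132, 142, 68, 137)
[ 0.5939 -0.2161  0.07  ] [0.0334, 0.0156] 5.762632846832275 (548, 141, 76, 136)
[ 0.5769 -0.1693  0.07  ] [0.0335, 0.0158] 2.2025980949401855 (343, 141, 71, 137)
```

View pics/w3a.png

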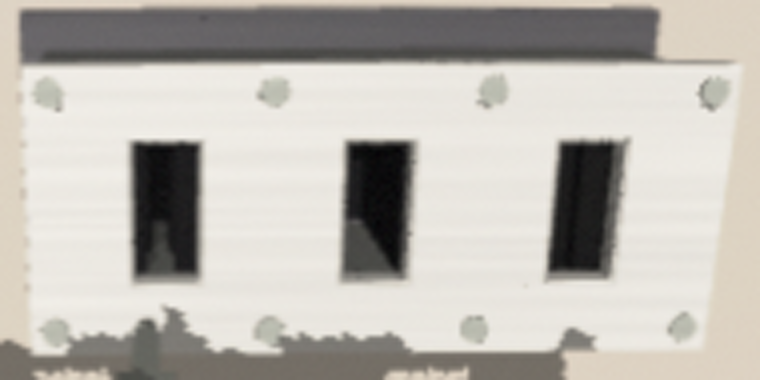

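Both cameras agree on the openings within 1 mm. The lit floor visible through slot A is narrow and through B wide, which hints that A is good and B worn. I'll feel A first.

```bash
cat >> h.py <<'E'
R0=Ro.from_euler('xyz',[94.7,89.5,7.8],degrees=True).as_matrix()
off=R0.T@np.array([-.0022,0,-.0693]); off[2]=0
u_g=R0.T@np.array([0,0,1.])
SL={'A':[.5598,-.1224],'B':[.5766,-.1695],'C':[.5936,-.2164]}
a=np.radians(19.8); ex=np.array([np.cos(a),np.sin(a)]); ey=np.array([-np.sin(a),np.cos(a)])
def tip(n='A'):
    s=st(); R=Ro.from_euler('xyz',s['eef_rot'],degrees=True).as_matrix()
    t=s['tcp_pos']+R@off; d=np.array(SL[n])-t[:2]
    print('tip',t.round(4),'below top mm',round((.07-t[2])*1e3,1),'gauge axis',(R@u_g).round(3))
    print('to slot world mm',(d*1e3).round(1),'units',(d/.04).round(3),'in stand x,y mm',round(d@ex*1e3,1),round(d@ey*1e3,1))
E
python3 -c "
from h import *
print(off)
tip('A')"
```

```text
[ 0.06927834 -0.00279941  0.        ]
t 5.4 tcp [ 0.5438 -0.1227  0.1922] jawaxis -70.54 x [-0.019 -0.007 -1.   ] F [-0.67  0.03 -2.05] w 13.9 J [  7.6  11.6 -16.5   0.3 -63.  101.7]
tip [ 0.5398 -0.1241  0.123 ] below top mm -53.0 gauge axis [0.027 0.011 1.   ]
to slot world mm [20.   1.7] units [0.499 0.043] in stand x,y mm 19.4 -5.2
```

```bash
python3 -m handwheel '[[[0.25,0.02,-0.2,0.1],[0.25,0.02,-0.2,0],[0,0,-0.2,0],[0,0,0,0]]]'
python3 -c "
from h import *
tip('A')"
```

```text
time_s: 5.8
tcp_pos: [0.5653, -0.1184, 0.1654]
eef_rot: [-90.6, 88.8, -160.4]
contact_force: [-0.0, -1.0, -1.6]
gripper_width: 0.014
t 5.8 tcp [ 0.5653 -0.1184  0.1654] jawaxis -69.83 x [-0.019 -0.007 -1.   ] F [-0.05 -1.01 -1.6 ] w 14.0 J [  7.7  14.8 -16.1   0.3 -60.2 102.3]
tip [ 0.5613 -0.1198  0.0962] below top mm -26.2 gauge axis [0.027 0.01  1.   ]
to slot world mm [-1.5 -2.6] units [-0.038 -0.065] in stand x,y mm -2.3 -1.9
```

```bash
python3 -m handwheel '[[[-0.04,-0.065,-0.25,0],[0,0,-0.2,0],[0,0,-0.05,0],[0,0,0,0]]]'
python3 -c "
from h import *
tip('A')"
```

```text
time_s: 6.2
tcp_pos: [0.5627, -0.1211, 0.1428]
eef_rot: [-91.7, 88.7, -161.5]
contact_force: [1.0, -0.4, -1.4]
gripper_width: 0.0134
t 6.2 tcp [ 0.5627 -0.1211  0.1428] jawaxis -69.82 x [-0.021 -0.007 -1.   ] F [ 0.96 -0.43 -1.4 ] w 13.4 J [  7.5  15.8 -17.9   0.3 -57.5 102.5]
tip [ 0.5587 -0.1226  0.0736] below top mm -3.6 gauge axis [0.029 0.011 1.   ]
to slot world mm [1.1 0.2] units [0.028 0.004] in stand x,y mm 1.1 -0.2
```

```bash
python3 -m handwheel '[[[0.02,0,-0.1,0],[0,0,-0.08,0],[0,0,-0.05,0],[0,0,-0.03,0]]]'
python3 -c "
from h import *
tip('A')"
```

```text
time_s: 6.6
tcp_pos: [0.5641, -0.1213, 0.1325]
eef_rot: [-90.2, 88.8, -160.0]
contact_force: [-0.8, -0.3, -1.3]
gripper_width: 0.0139
t 6.6 tcp [ 0.5641 -0.1213  0.1325] jawaxis -69.84 x [-0.019 -0.007 -1.   ] F [-0.81 -0.27 -1.26] w 13.9 J [  7.5  16.5 -18.5   0.3 -56.1 102.5]
tip [ 0.5601 -0.1227  0.0633] below top mm 6.7 gauge axis [0.027 0.011 1.   ]
to slot world mm [-0.3  0.3] units [-0.008  0.008] in stand x,y mm -0.2 0.4
```

```bash
python3 -m handwheel '[[[0,0,-0.03,0],[0,0,-0.03,0],[0,0,-0.03,0],[0,0,-0.03,0]]]'
python3 -c "
from h import *
tip('A')"
python3 -m handwheel '[[[0,0,-0.03,0],[0,0,-0.03,0],[0,0,-0.03,0]]]'
python3 -c "
from h import *
tip('A')"
```

```text
time_s: 7.0
tcp_pos: [0.5643, -0.1213, 0.1277]
eef_rot: [-89.5, 88.9, -159.3]
contact_force: [-0.3, -0.4, -1.4]
gripper_width: 0.0142
t 7.0 tcp [ 0.5643 -0.1213  0.1277] jawaxis -69.83 x [-0.018 -0.007 -1.   ] F [-0.27 -0.36 -1.38] w 14.2 J [  7.5  16.8 -18.9   0.3 -55.5 102.5]
tip [ 0.5604 -0.1227  0.0585] below top mm 11.5 gauge axis [0.026 0.011 1.   ]
to slot world mm [-0.6  0.3] units [-0.015  0.007] in stand x,y mm -0.5 0.5
time_s: 7.3
tcp_pos: [0.5643, -0.1209, 0.1239]
eef_rot: [-90.6, 88.9, -160.5]
contact_force: [-0.6, 2.7, -1.5]
gripper_width: 0.014
t 7.3 tcp [ 0.5643 -0.1209  0.1239] jawaxis -69.83 x [-0.018 -0.006 -1.   ] F [-0.61  2.67 -1.5 ] w 14.0 J [  7.5  17.  -19.1   0.3 -55.  102.5]
tip [ 0.5605 -0.1223  0.0547] below top mm 15.3 gauge axis [0.026 0.01  1.   ]
to slot world mm [-0.7 -0.1] units [-0.017 -0.002] in stand x,y mm -0.7 0.2
```

It's past the pinched stop depth. A 2.7 N sideways force means the tip touches one jaw edge, so I shift slightly along stand +y and keep going.

```bash
python3 -m handwheel '[[[-0.006,0.02,0,0],[0,0,-0.03,0],[0,0,-0.03,0],[0,0,-0.03,0]]]'
python3 -c "
from h import *
tip('A')"
python3 -m handwheel '[[[0,0,-0.03,0],[0,0,-0.03,0],[0,0,-0.03,0]]]'
python3 -c "
from h import *
tip('A')"
```

```text
time_s: 7.7
tcp_pos: [0.5642, -0.1202, 0.12]
eef_rot: [-89.3, 88.9, -159.2]
contact_force: [0.5, -0.3, -1.6]
gripper_width: 0.0138
t 7.7 tcp [ 0.5642 -0.1202  0.12  ] jawaxis -69.82 x [-0.018 -0.007 -1.   ] F [ 0.49 -0.34 -1.62] w 13.8 J [  7.6  17.2 -19.4   0.3 -54.5 102.4]
tip [ 0.5603 -0.1217  0.0508] below top mm 19.2 gauge axis [0.026 0.01  1.   ]
to slot world mm [-0.5 -0.7] units [-0.013 -0.018] in stand x,y mm -0.7 -0.5
time_s: 8.0
tcp_pos: [0.5641, -0.1203, 0.116]
eef_rot: [-89.4, 88.9, -159.2]
contact_force: [-0.9, 1.1, -1.5]
gripper_width: 0.014
t 8.0 tcp [ 0.5641 -0.1203  0.116 ] jawaxis -69.82 x [-0.018 -0.007 -1.   ] F [-0.89  1.07 -1.54] w 14.0 J [  7.6  17.4 -19.7   0.3 -54.  102.4]
tip [ 0.5603 -0.1217  0.0468] below top mm 23.2 gauge axis [0.026 0.011 1.   ]
to slot world mm [-0.5 -0.7] units [-0.012 -0.017] in stand x,y mm -0.7 -0.5
```

```bash
for i in 1 2; do python3 -m handwheel '[[[0,0,-0.03,0],[0,0,-0.03,0],[0,0,-0.03,0]]]' >/dev/null
python3 -c "
from h import *
tip('A')"; done
```

```text
t 8.3 tcp [ 0.5642 -0.1198  0.1125] jawaxis -69.82 x [-0.018 -0.006 -1.   ] F [-0.83  2.93  4.54] w 13.3 J [  7.6  17.6 -19.9   0.3 -53.5 102.4]
tip [ 0.5604 -0.1212  0.0433] below top mm 26.7 gauge axis [0.026 0.01  1.   ]
to slot world mm [-0.6 -1.2] units [-0.014 -0.03 ] in stand x,y mm -0.9 -0.9
t 8.6 tcp [ 0.5649 -0.1198  0.1105] jawaxis -69.78 x [-0.016 -0.007 -1.   ] F [-1.88  2.59  4.64] w 13.8 J [  7.6  17.7 -20.1   0.3 -53.2 102.4]
tip [ 0.5611 -0.1212  0.0413] below top mm 28.7 gauge axis [0.024 0.01  1.   ]
to slot world mm [-1.3 -1.2] units [-0.034 -0.029] in stand x,y mm -1.7 -0.6
```

There's a steady drag of about 6 N, so A is the good slot. I keep going down with slightly larger steps.

```bash
for i in 1; do python3 -m handwheel '[[[-0.01,0.01,-0.04,0],[0,0,-0.04,0],[0,0,-0.04,0],[0,0,-0.04,0]]]' >/dev/null
python3 -c "
from h import *
tip('A')"; done
```

```text
t 9.0 tcp [ 0.5656 -0.1195  0.1053] jawaxis -69.75 x [-0.013 -0.007 -1.   ] F [-1.37  1.84  3.37] w 13.7 J [  7.7  18.  -20.5   0.4 -52.3 102.4]
tip [ 0.562  -0.121   0.0361] below top mm 33.9 gauge axis [0.021 0.011 1.   ]
to slot world mm [-2.2 -1.4] units [-0.056 -0.035] in stand x,y mm -2.6 -0.6
```

```bash
python3 -m handwheel '[[[-0.01,0.01,-0.04,0],[0,0,-0.04,0],[0,0,-0.04,0]]]' >/dev/null
python3 -c "
from h import *
tip('A')"
```

```text
t 9.3 tcp [ 0.5658 -0.1194  0.1004] jawaxis -69.74 x [-0.012 -0.008 -1.   ] F [-0.4   0.85  4.53] w 14.0 J [  7.7  18.3 -20.8   0.4 -51.6 102.3]
tip [ 0.5624 -0.1209  0.0312] below top mm 38.8 gauge axis [0.02  0.011 1.   ]
to slot world mm [-2.6 -1.5] units [-0.064 -0.037] in stand x,y mm -2.9 -0.5
```

```bash
for i in 1 2; do python3 -m handwheel '[[[-0.02,-0.005,-0.025,0],[-0.02,-0.005,-0.025,0]]]' >/dev/null
python3 -c "
from h import *
tip('A')"; done
```

```text
t 9.5 tcp [ 0.5656 -0.1196  0.0992] jawaxis -69.71 x [-0.009 -0.008 -1.   ] F [-3.35  4.2  15.59] w 14.1 J [  7.7  18.3 -21.1   0.5 -51.2 102.3]
tip [ 0.5623 -0.1211  0.03  ] below top mm 40.0 gauge axis [0.017 0.011 1.   ]
to slot world mm [-2.5 -1.3] units [-0.064 -0.033] in stand x,y mm -2.8 -0.4
t 9.7 tcp [ 0.5654 -0.1195  0.0992] jawaxis -69.66 x [-0.006 -0.007 -1.   ] F [-1.67  3.56 10.51] w 14.0 J [  7.7  18.2 -21.2   0.5 -51.  102.3]
tip [ 0.5624 -0.121   0.03  ] below top mm 40.0 gauge axis [0.014 0.011 1.   ]
to slot world mm [-2.6 -1.4] units [-0.065 -0.034] in stand x,y mm -2.9 -0.4
```

It hit a hard stop at 40.0 mm with the force rising to 10–15 N, so the step is seated. Now I release.

```bash
python3 -m handwheel '[[[0,0,0,0],[0,0,0,0],[0,0,0,0],[0,0,0,0],[0,0,0,0]]]' 45
python3 -m handwheel '[[[0,0,0.3,0],[0,0,0.5,0],[0,0,0.6,0],[0,0,0.6,0],[0,0,0.6,0],[0,0,0.3,0],[0,0,0,0],[0,0,0,0]]]'
python3 - <<'E'
from h import *
st()
c=vision.get_calibration("wrist")
t=vision.capture("wrist");cv2.imwrite("pics/w5.png",t)
import pickle; pickle.dump(c,open("w5.pkl","wb"))
E
```

```text
time_s: 10.2
tcp_pos: [0.5641, -0.1199, 0.0977]
eef_rot: [-68.1, 89.3, -137.7]
contact_force: [0.3, -0.2, 0.6]
gripper_width: 0.0439
time_s: 11.0
tcp_pos: [0.5627, -0.1204, 0.2213]
eef_rot: [-68.6, 89.3, -138.3]
contact_force: [-0.9, 1.2, -0.2]
gripper_width: 0.0449
t 11.0 tcp [ 0.5627 -0.1204  0.2213] jawaxis -69.68 x [-0.009 -0.008 -1.   ] F [-0.93  1.18 -0.2 ] w 44.9 J [  7.7  11.7 -12.5   0.4 -66.4 102.5]
```

View pics/w5.png

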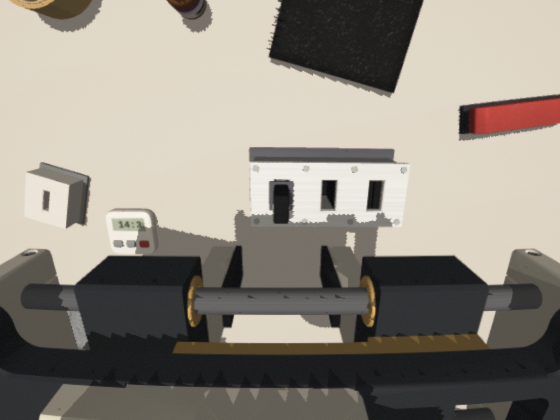

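The gauge stands alone in slot A at about (282,202). I'll check it metrically.

```bash
python3 - <<'E'
import cv2
t=cv2.imread("pics/w5.png")
cv2.imwrite("pics/w5a.png",cv2.resize(t[170:235,245:325],None,fx=8,fy=8,interpolation=cv2.INTER_CUBIC))
E
```

```text
(no output)
```

View pics/w5a.png

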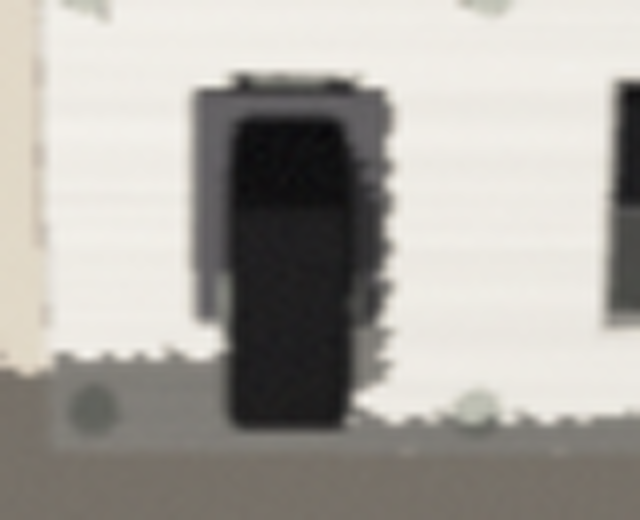

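```bash
python3 - <<'E'
from h import *
import pickle
c=pickle.load(open("w5.pkl","rb"))
def q(L,z):
    p=onz(c,[[(u+.5)/8-.5+245,(v+.5)/8-.5+170] for u,v in L],z); m=p.mean(0)
    d=m[:2]-np.array(SL['A']); print(m.round(4),'stand x,y mm',(d@ex*1e3).round(1),(d@ey*1e3).round(1),'size',np.linalg.norm(p[0]-p[1]).round(4),np.linalg.norm(p[1]-p[2]).round(4))
for dz in(-.004,0,.004):
  q([(232,207),(352,207),(347,428),(230,428)],.132+dz)
  q([(193,88),(388,88),(375,322),(200,322)],.087+dz)
E
```

```text
[ 0.5624 -0.1205  0.128 ] stand x,y mm 3.1 0.9 size 0.0129 0.0255
[ 0.5622 -0.1206  0.083 ] stand x,y mm 2.9 0.8 size 0.0244 0.0309
[ 0.5637 -0.1201  0.132 ] stand x,y mm 4.5 0.9 size 0.0127 0.0251
[ 0.5633 -0.1202  0.087 ] stand x,y mm 4.0 0.9 size 0.024 0.0305
[ 0.565  -0.1196  0.136 ] stand x,y mm 5.8 0.9 size 0.0125 0.0247
[ 0.5644 -0.1198  0.091 ] stand x,y mm 5.2 0.9 size 0.0237 0.0301
```

```bash
python3 -c "
from plant import close_job
print(close_job())"
```

```text
the job is handed in; nothing more can be done
None
```

I left the gauge standing released in the good slot, the end one nearest the parking block, and handed the job in at about 11 s of the 61 s allowed. No verdict was reported.

**Feel:** I only tried this one slot.
- The tip passed the depth where a pinched slot would stop it.
- It met a light sideways touch on one jaw edge, so I shifted slightly and kept going.
- From about 25 mm below the top face it slid against a steady drag of roughly 5 to 6 N.
- It came to a firm stop at 40.0 mm. The highest force I read was about 15.6 N, against the 35 N limit; I read it only between moves.

**Last checks:**
- **Position:** the wrist picture shows the gauge 3 to 4.5 mm off the slot middle in x and 0.9 mm in y, against the 7 mm allowed. The gripper position before release gave 2.9 mm in x, so the two agree within about 1.5 mm.
- **Upright:** before release it leaned by less than 0.02 rad. Afterwards the handle and flange positions in the picture agreed to about 0.5 mm.
- **Seating:** the 40 mm depth comes from the arm's position at the stop. I did not measure it independently after letting go.
- **Bench:** the arm is clear of the gauge. The timer still lies beside the block, and I moved nothing near the bottle or the tape. I did not measure any of the three again.

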